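# Load two line modules into a sloped card cage

### The job

Take the blue and the yellow module from the bench stand and slide each one, upright and plain end first, into the card cage slot under the tag of its colour, down the sloping floor until it is fully home against the back stop. Leave the black modules, the access point, the remote control and the screwdriver undisturbed.

Things in the scene. Friction and masses are not known exactly. Their poses are not given: they have to be found in the camera images.
- module_blue: The loose module with the blue top band (24 mm deep) and blue face plate; a flat aluminium slab 150 mm long (its x), 16 mm thick (its y), 90 mm tall (its z), about 0.3 kg. The origin is the centre of its underside; z is up as it stands; the face plate is its -x end, the plain end that enters the cage first is +x.
- module_blue_center (a point): Centre of the blue module, 45 mm above its underside; axes as the module's. It can be pinched across its 16 mm thickness from above, anywhere along the top edge.
- module_blue_face (a point): Middle of the blue module's face plate: 75 mm from the centre along the module's -x, 45 mm above the underside.
- slot_blue (a point): Where the centre of the blue module must be when it is fully home in its slot, the one under the blue tag (26 mm wide, on the cage's front top bar). Axes are level: z up, x horizontal along the slot from its mouth to the back stop, y across the slots. A module that is home is not level: it is turned by 0.20 rad about this +y, so its +x end dips.
- slot_blue_face (a point): Where the middle of the blue module's face plate must be when it is home: 73.5 mm behind slot_blue along -x and 14.9 mm higher. Same level axes.
- module_yellow: The loose module with the yellow top band (24 mm deep) and yellow face plate; a flat aluminium slab 150 mm long (its x), 16 mm thick (its y), 90 mm tall (its z), about 0.3 kg. The origin is the centre of its underside; z is up as it stands; the face plate is its -x end, the plain end that enters the cage first is +x.
- module_yellow_center (a point): Centre of the yellow module, 45 mm above its underside; axes as the module's. It can be pinched across its 16 mm thickness from above, anywhere along the top edge.
- module_yellow_face (a point): Middle of the yellow module's face plate: 75 mm from the centre along the module's -x, 45 mm above the underside.
- slot_yellow (a point): Where the centre of the yellow module must be when it is fully home in its slot, the one under the yellow tag (26 mm wide, on the cage's front top bar). Axes are level: z up, x horizontal along the slot from its mouth to the back stop, y across the slots. A module that is home is not level: it is turned by 0.20 rad about this +y, so its +x end dips.
- slot_yellow_face (a point): Where the middle of the yellow module's face plate must be when it is home: 73.5 mm behind slot_yellow along -x and 14.9 mm higher. Same level axes.
- cage: Fixed card cage 210 mm wide (y), about 180 mm long (x), 160 mm tall; origin at its centre on the bench, x level, from the mouths to the back stop, z up. Four slots run along x at y = -75, -25, 25 and 75 mm. Its steel floor slopes down by 0.20 rad towards +x, from 95 mm before a homed module's centre to the back stop 75 mm beyond it; too gentle for modules to slide by themselves.
- cage_guides (a point): Point on the sloping floor, mid-width, square below the homed modules' centres. Each slot lies between upright guides 3 mm thick, 96 mm high, 20 mm apart inside, from 10 mm before this point (along the slope) to the back stop; from 32 to 10 mm before it they flare out to a 30 mm mouth. Before them the floor is open, so the front 43 mm of a homed module stand free to grip.
- cage_bar (a point): Centre of the front top bar's underside. Two cross bars, 20 mm long and 5 mm thick, bridge all slots 96 mm above the floor (square to it); the front one begins 12 mm before the homed modules' centres, and the tags stand 6 mm above it. So modules go in only along the slope, under the bars, with 6 mm to spare, not from above.
- cage_stop (a point): Middle of the back stop's inner face at its foot, where the floor ends, 75 mm down the slope from the homed modules' centres. The stop is 34 mm high, steel, 206 mm wide.
- stand: Fixed black bench stand 150 x 116 mm, origin at the centre of its underside. It holds the two loose modules upright on its 8 mm thick floor, their length along its x, centred at y = +35 and -35 mm in either order, between rails 20 mm apart that reach 28 mm above the bench. Modules lift straight out.
- spare1_center (a point): Centre of a black module with a grey band, same size as the loose ones, already home in one of the other two slots (loose, 0.35 kg, leave it alone). Axes level like the cage's, though the module itself is inclined by 0.20 rad.
- spare2_center (a point): Centre of a black module with a grey band, same size as the loose ones, already home in one of the other two slots (loose, 0.35 kg, leave it alone). Axes level like the cage's, though the module itself is inclined by 0.20 rad.
- access_point_center (a point): Centre (65 mm up) of a white wireless access point standing on its foot between stand and cage: 130 mm long (x), 60 mm over the foot (y), 130 mm tall, loose, not to be disturbed.
- remote_center (a point): Centre of a black remote control lying on the bench, 160 x 45 x 20 mm (x, y, z), not to be disturbed.
- screwdriver_grip (a point): Handle of a screwdriver about 180 mm long lying on the bench beyond the access point, blade along its x, not to be disturbed.
There are look-alikes about, which are no part of the job. What is shaped like the module_blue but green is not meant.

How it is judged:
At the end, for the whole second after the job is handed in: Each coloured module is in the slot under the tag of its own colour: its centre within 7 mm of the home point and no more than 5 mm short of it along the slot, the middle of its face plate within 9 mm of its own home point, top side up, at rest (distance between module_blue_center and slot_blue below 0.007 m and distance between module_blue_face and slot_blue_face below 0.009 m and x of module_blue_center in the frame of slot_blue above -0.005 m and angle between each of module_blue_center, module_yellow_center's own z axis and vertical below 0.4 rad and linear speed of each of module_blue, module_yellow below 0.02 m/s and distance between module_yellow_center and slot_yellow below 0.007 m and distance between module_yellow_face and slot_yellow_face below 0.009 m and x of module_yellow_center in the frame of slot_yellow above -0.005 m); the robot touches nothing.
It fails at once if a black module already in the cage is displaced by more than 10 mm (distance of spare1_center from where it was at the start of the episode above 0.01 m).
It fails at once if the other black module is displaced by more than 10 mm (distance of spare2_center from where it was at the start of the episode above 0.01 m).
It fails at once if the white access point is shifted by more than 20 mm or knocked over (distance of access_point_center from where it was at the start of the episode above 0.02 m).
It fails at once if the remote control is shifted by more than 20 mm (distance of remote_center from where it was at the start of the episode above 0.02 m).
It fails at once if the screwdriver is shifted by more than 20 mm (distance of screwdriver_grip from where it was at the start of the episode above 0.02 m).
It also fails if it takes over 70 s, if anything falls off the work surface, if the arm or the gripper's body presses on something with over 40 N, if the wrist force passes 120 N, or if a joint passes its speed limit or range.

### The arm

A 6-joint arm with a two-finger parallel gripper is mounted at the origin on the work surface. World frame = base frame: x ahead of the robot, y to its left, z up, the work surface at z = 0. Lengths are in m, angles in rad, forces in N, time in s.
With the tool pointing down it reaches from about 0.25 to 0.775 m from the base axis. Payload 4 kg.
Tool frame: the origin (TCP) lies between the finger pads; the fingertips stand robot.tip_reach ahead of it and the grasp point (between the pads) lies 2 mm behind it (robot.tip_reach is the distance from the TCP to the fingertips, in m); z points along the fingers, y is the line along which they close (so a half turn about z gives the same grasp; the last joint's range is limited). The gripper opens to 85 mm and grips with 20 to 120 N. Pads are 22 mm wide; open, the fingers measure 114 mm over their backs; the gripper's body (76 mm by 85 mm) begins 54 mm behind the grasp point. The pads swing forward as they close: fully open they stand 13 mm farther back than shut.
Start: joints at [-1.363, 0.087, 1.371, -0, 1.684, -0.103], TCP at [0.168, -0.524, 0.248] pointing down, gripper open.
Joint ranges: [-3.1, 3.1], [-0.76, 2.03], [0.27, 2.55], [-1.08, 4.22], [0.17, 2.65], [-2.57, 2.57]. Speed limits (rad/s): [2.79, 2.79, 3.14, 3.14, 3.14, 3.14].

### API

Orientations are given as a unit quaternion [x, y, z, w].
In Python, from cell import readout, cams, order, nets, robot gives the robot as it stands.
- The arm moves only by the shell command python3 -m jog 'ROWS'. ROWS is JSON, a list of rows, each an object with "jaw": the finger opening in m, from 0 to 0.0854; "xyz": the shift along the world's x, y, z in m, a list of three; "turn": the turn, a rotation vector about the world's x, y, z in rad, a list of three. In form: [{"jaw": jaw, "xyz": [dx, dy, dz], "turn": [wx, wy, wz]}, ...]. A call has 1 to 5 rows; each row shifts and turns the commanded pose from where the row before left it; what a row does not reach is not made up. A row lasts 1/12 s, in which the tool goes at most 41.7 mm and 7.16 degrees, less where a joint would pass 70% of its speed; a pose out of reach is approached as far as the arm can. A call with a gripper value outside its range is refused whole. The fingers move at their own pace and stop on an object; the grip force is fixed at half the most. Time passes only in rows, so rows that do not move let the fingers close. It gives the time, the measured TCP pose, the force, the opening and the grip force at its end, in the units of the state.
- readout.read_state(): the state, without advancing time (a new reading comes with each control period).
- cams.camera(name): name is "side" or "top" or "wrist"; returns a dict with "color" (480x640x3 uint8, red, green, blue), "z_map" (480x640 float32, m along the optical axis (not along the pixel's ray), 0 where there is no reading), "fx", "fy", "cx", "cy" (pixels), "origin" and "attitude" of the camera in the world; the wrist camera has in their place "mount" (4x4, takes a point from camera to tool coordinates, whose origin is the TCP and whose axes are the flange's). Camera axes: x right, y down, z forward; pixel columns grow to the right and rows downward; lengths in m; the calibration is good to about 2 mm. A picture is of the moment at which its call begins: read the wrist's pose just before it.
- order.hand_in(): hands the job in; it is judged then, once.
Trained networks look in a picture, given as the dict that the camera call returned (one of the last four; its "shot" number tells which), for a name from the list of things; names that differ only in an ending like _2 or _b are one class to them, and where a whole thing is asked for, a point or a joint stands for the part that bears it (a point fixed in the world has none). Each returns a list of dicts, best first, with "score" (0 to 1); they miss things now and then, are a little off and sometimes report something else, mostly with a low value. They report only what shows in the picture. A call takes as long as a camera call. They do not tell look-alikes from the thing itself.
- nets.outline_of(picture, label): "mask" (480x640 bool, what is visible of it) and "xy" ([column, row] in pixels, amid what is visible of it).
The state is a dict: "clock": time; "joint_pos": joint angles; "qd": joint speeds; "tau": joint torques, N m; "position": TCP position; "tool_rot": TCP orientation; "contact_force": force on the tool from outside, world axes, zero at the start; "wrist_torque": the same for the moment, N m; "width": opening from 0.0 (shut) to 1.0 (fully open); "grasp_force": force on a finger pad.
Only numpy, scipy, OpenCV 4.12 (cv2) and the standard library are available. Lean on these libraries where they do the work, as an engineer would, in place of code of your own. Each camera call takes 0.05 s, during which the arm holds its last target. There are 200 camera calls.

## Working session

There is one attempt and no reset: what is moved stays moved. The work goes in short steps, Python scripts to look and compute and a shell command to move; the robot and the scene stay as the last step left them, time stands still between calls to the robot, and variables do not carry over. Pictures are saved under pics/ and viewed, at most 10 in all, crops included, and the job is handed in when it is done.

```bash
mkdir -p pics; ls
cat > h.py <<'E'
import numpy as np,cv2
from cell import readout,cams,order,nets,robot
from scipy.spatial.transform import Rotation as R
def pose(p):
    s=readout.read_state()
    if 'mount' in p:
        T=np.eye(4);T[:3,:3]=R.from_quat(s['tool_rot']).as_matrix();T[:3,3]=s['position'];return T@np.array(p['mount'])
    T=np.eye(4);a=np.array(p['attitude']);T[:3,:3]=a if a.shape==(3,3) else R.from_quat(a).as_matrix();T[:3,3]=p['origin'];return T
def cloud(p):
    z=p['z_map'];v,u=np.mgrid[:480,:640]
    c=np.stack([(u-p['cx'])/p['fx']*z,(v-p['cy'])/p['fy']*z,z],-1)
    T=pose(p);w=c@T[:3,:3].T+T[:3,3];w[z==0]=np.nan;return w
def save(p,n):cv2.imwrite('pics/'+n,p['color'][:,:,::-1])
E
python3 - <<'E'
from h import *
s=readout.read_state();print(s,robot.tip_reach)
for n in('side','top'):
    p=cams.camera(n);save(p,n+'1.png');print(n,p['fx'],p.get('origin'),p.get('attitude'))
    np.savez(n+'1.npz',w=cloud(p),c=p['color'])
E
```

```text
pics
{'clock': 0.0, 'joint_pos': array([-1.36310383e+00,  8.79741826e-02,  1.37228564e+00,  2.69284993e-05,
        1.68358528e+00, -1.03134903e-01]), 'qd': array([1.56702140e-04, 7.63290709e-04, 7.59832065e-04, 4.34000340e-04,
       5.94290722e-04, 7.97798445e-05]), 'tau': array([ 1.66322716e-04, -3.51869953e+01, -3.13268352e+01, -4.02061812e-05,
        1.07407977e-02,  5.14495646e-08]), 'position': array([ 0.16810494, -0.52319443,  0.24711267]), 'tool_rot': array([ 9.87946721e-01,  1.54790208e-01, -4.54885025e-05, -1.12538073e-03]), 'contact_force': array([-0.11710499, -0.04271913, -0.52193339]), 'wrist_torque': array([ 0.00296897,  0.04510746, -0.04218192]), 'grasp_force': 0.0, 'width': 0.9993964462683467} 0.017
side 607.9630430340538 [0.22778133 0.91866434 0.99824798] [-0.13211979  0.89948514 -0.41260679  0.0568022 ]
top 511.4672259037151 [ 0.45996316 -0.0393822   1.03751025] [ 0.70697092 -0.70690693  0.0155691  -0.01524216]
```

View pics/side1.png

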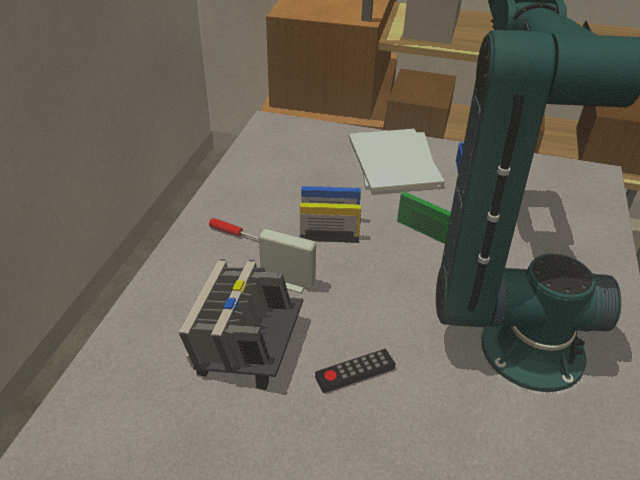

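View pics/top1.png

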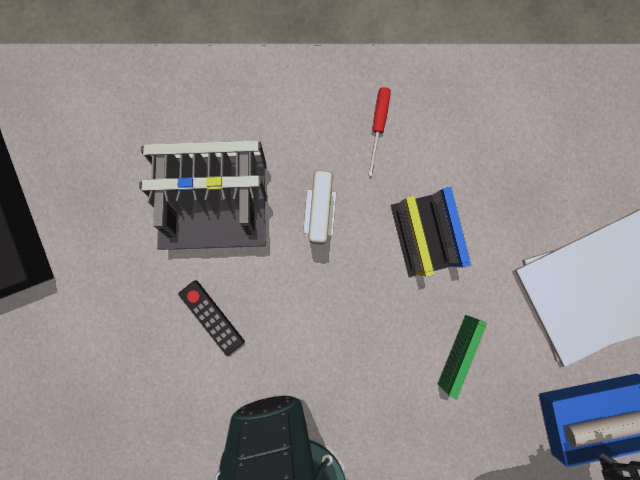

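The modules to take are yellow at top (420,236) and blue at (456,228), standing in the black stand. The green slab at (462,357) is the look-alike, and the blue tray at (590,420) is not a module. The cage tags are blue at (185,183) and yellow at (214,183). Side view (365,220) shows knobs on the robot side, so the face plates point towards the robot.

Run:
```python
from h import *
for n in('top','side'):
    d=np.load(n+'1.npz');w=d['w'];c=d['c'];hsv=cv2.cvtColor(c,cv2.COLOR_RGB2HSV)
    H,S,V=[hsv[...,i].astype(int) for i in range(3)]
    for nm,m in(('blue',(H>100)&(H<125)&(S>150)&(V>60)),('yellow',(H>22)&(H<35)&(S>150)&(V>60))):
        k,l,st,ce=cv2.connectedComponentsWithStats(m.astype(np.uint8))
        for i in range(1,k):
            if st[i,4]<30: continue
            P=w[l==i];P=P[np.isfinite(P[:,0])];zt=np.percentile(P[:,2],90)
            Q=P[abs(P[:,2]-zt)<.006]
            (cx,cy),(a,b),an=cv2.minAreaRect((Q[:,:2]*1000).astype(np.float32))
            print(n,nm,ce[i].round(),st[i,4],'ztop',zt.round(4),'med',np.median(P,0).round(4),'rect',round(cx,1),round(cy,1),round(a,1),round(b,1),round(an,1))
d=np.load('top1.npz');w=d['w'];c=d['c'].astype(int)
# bars: bright
m=(c.min(2)>150);m[:130]=0;m[200:]=0;m[:,:130]=0;m[:,275:]=0
k,l,st,ce=cv2.connectedComponentsWithStats(m.astype(np.uint8))
for i in range(1,k):
    if st[i,4]<100: continue
    P=w[l==i];(cx,cy),(a,b),an=cv2.minAreaRect((P[:,:2]*1000).astype(np.float32))
    print('bar',ce[i],st[i,4],'z',np.percentile(P[:,2],[5,50,95]).round(4),cx,cy,a,b,an)
for nm,(u0,u1,v0,v1) in dict(ap=(300,340,165,250),remote=(175,245,278,358),scr=(365,395,85,180),stand=(388,472,185,280),cage=(138,272,135,255)).items():
    P=w[v0:v1,u0:u1].reshape(-1,3);P=P[P[:,2]>.012];print(nm,np.nanpercentile(P,1,axis=0).round(3),np.nanpercentile(P,99,axis=0).round(3))
```

```text
top blue [185. 182.] 120 ztop 0.1529 med [0.5934 0.1847 0.1506] rect 593.4 184.8 24.6 14.8 89.6
top blue [455. 228.] 816 ztop 0.1011 med [ 0.5164 -0.3014  0.0985] rect 518.9 -301.6 147.6 16.9 13.5
top blue [593. 411.] 4565 ztop 0.0592 med [ 0.168  -0.5902  0.0085] rect 147.7 -584.6 125.2 175.1 11.4
top yellow [214. 181.] 110 ztop 0.1537 med [0.5949 0.1341 0.1514] rect 595.2 133.8 15.0 21.5 3.9
side blue [328. 189.] 152 ztop 0.101 med [ 0.5223 -0.3002  0.0992] rect 522.0 -302.4 136.6 19.3 15.6
side blue [229. 303.] 68 ztop 0.1537 med [0.5918 0.1867 0.1514] rect 591.6 187.0 14.7 24.9 0.2
side yellow [330. 206.] 299 ztop 0.1014 med [ 0.4998 -0.233   0.0986] rect 501.5 -234.0 146.9 20.7 12.9
side yellow [238. 285.] 72 ztop 0.1531 med [0.5934 0.1369 0.1511] rect 593.9 135.3 15.2 26.8 3.0
bar [192.12431    152.10156767] 4529 z [nan nan nan] nan nan nan 0.0 nan
bar [240.         181.12466844] 377 z [nan nan nan] 595.841796875 89.70814514160156 18.903034210205078 64.1211166381836 0.2474318891763687
bar [199.1        182.56153846] 130 z [nan nan nan] 598.0054931640625 157.17446899414062 29.623462677001953 12.606359481811523 53.39897155761719
ap [ 0.489 -0.071  0.072] [ 0.616 -0.031  0.134]
remote [0.276 0.106 0.015] [0.411 0.223 0.025]
scr [ 0.632 -0.192  0.013] [ 0.803 -0.153  0.03 ]
stand [ 0.432 -0.32   0.013] [ 0.587 -0.209  0.102]
cage [0.482 0.056 0.033] [0.667 0.263 0.151]
```

Run:
```python
from h import *
for n in('top','side'):
    d=np.load(n+'1.npz');w=d['w'];Z=w[...,2];X=w[...,0];Y=w[...,1]
    m=(Z>.088)&(Z<.107)&(X>.42)&(X<.6)&(Y<-.19)&(Y>-.34)
    k,l,st,ce=cv2.connectedComponentsWithStats(m.astype(np.uint8))
    for i in range(1,k):
        if st[i,4]<100: continue
        P=w[l==i];(cx,cy),(a,b),an=cv2.minAreaRect((P[:,:2]*1000).astype(np.float32))
        e=np.linalg.svd(P[:,:2]-P[:,:2].mean(0),full_matrices=False)[2][0];q=(P[:,:2]-P[:,:2].mean(0))@e
        print(n,'mod',ce[i].round(),np.median(P,0).round(4),'rect',round(cx,1),round(cy,1),round(a,1),round(b,1),'yaw',np.degrees(np.arctan(e[1]/e[0])).round(2),'mid',(P[:,:2].mean(0)+e*(q.min()+q.max())/2).round(4))
    m=(Z>.117)&(Z<.17)&(X>.55)&(X<.75)&(Y>.04)&(Y<.29)
    k,l,st,ce=cv2.connectedComponentsWithStats(m.astype(np.uint8))
    for i in range(1,k):
        if st[i,4]<100: continue
        P=w[l==i];p=np.polyfit(P[:,1],P[:,0],1)
        print(n,'bar',ce[i].round(),'med',np.median(P,0).round(4),'min',np.percentile(P,2,axis=0).round(4),'max',np.percentile(P,98,axis=0).round(4),'yaw',-np.degrees(np.arctan(p[0])).round(2))
```

```text
top mod [456. 227.] [ 0.5179 -0.3014  0.0986] rect 518.7 -302.1 149.3 17.7 yaw 13.73 mid [ 0.5184 -0.3011]
top mod [419. 236.] [ 0.5015 -0.2334  0.0986] rect 501.9 -234.5 149.7 17.1 yaw 13.75 mid [ 0.5017 -0.2335]
top bar [200. 172.] med [0.605  0.1651 0.1338] min [0.5562 0.0613 0.1192] max [0.667  0.26   0.1517] yaw 1.59
side mod [330. 190.] [ 0.5164 -0.2997  0.0971] rect 517.7 -301.9 149.5 25.6 yaw 13.68 mid [ 0.5172 -0.2996]
side mod [330. 207.] [ 0.5005 -0.2312  0.0976] rect 501.3 -234.0 147.0 26.1 yaw 13.81 mid [ 0.5007 -0.2315]
side bar [225. 302.] med [0.5991 0.1731 0.1329] min [0.5553 0.0664 0.1183] max [0.6652 0.2658 0.1512] yaw 0.95
```

```bash
R='{"jaw":0.05,"xyz":[0.028,0.0277,0],"turn":[0,0,-0.0071]}'
python3 -m jog '[{"jaw":0.05,"xyz":[0.028,0.0277,0],"turn":[0,0,-0.0142]},{"jaw":0.05,"xyz":[0.028,0.0277,0],"turn":[0,0,-0.0142]},{"jaw":0.05,"xyz":[0.028,0.0277,0],"turn":[0,0,-0.0142]},{"jaw":0.05,"xyz":[0.028,0.0277,0],"turn":[0,0,-0.0142]},{"jaw":0.05,"xyz":[0.028,0.0277,0],"turn":[0,0,-0.0142]}]'
python3 -m jog '[{"jaw":0.05,"xyz":[0.028,0.0277,0],"turn":[0,0,0]},{"jaw":0.05,"xyz":[0.028,0.0277,0],"turn":[0,0,0]},{"jaw":0.05,"xyz":[0.028,0.0277,0],"turn":[0,0,0]},{"jaw":0.05,"xyz":[0.028,0.0277,0],"turn":[0,0,0]},{"jaw":0.05,"xyz":[0.028,0.0277,0],"turn":[0,0,0]}]'
python3 -m jog '[{"jaw":0.05,"xyz":[0,0,0],"turn":[0,0,0]},{"jaw":0.05,"xyz":[0,0,0],"turn":[0,0,0]}]'
cat >> h.py <<'E'
def tool():
    s=readout.read_state();M=R.from_quat(s['tool_rot']).as_matrix()
    return s['clock'],s['position'].round(4),'xaxis yaw',np.degrees(np.arctan2(M[1,0],M[0,0])).round(2),'pitch',np.arcsin(-M[2,0]).round(4),'roll',M[2,1].round(4),'F',s['contact_force'].round(1),'w',s['width'],'g',s['grasp_force']
E
python3 - <<'E'
from h import *
print(tool())
p=cams.camera('wrist');save(p,'w1.png');w=cloud(p)
Z=w[...,2];m=(Z>.088)&(Z<.107)
k,l,st,ce=cv2.connectedComponentsWithStats(m.astype(np.uint8))
for i in range(1,k):
    if st[i,4]<300: continue
    P=w[l==i];e=np.linalg.svd(P[:,:2]-P[:,:2].mean(0),full_matrices=False)[2][0]
    print(ce[i].round(),st[i],np.median(P,0).round(4),'yaw',np.degrees(np.arctan(e[1]/e[0])).round(2),p['color'][l==i].mean(0))
E
```

```text
clock: 0.52
position: [0.3089, -0.3836, 0.2478]
tool_rot: [0.993, 0.119, -0.0, -0.0]
contact_force: [0.7, -0.4, -0.4]
width: 0.586
grasp_force: 0.0
clock: 0.93
position: [0.4491, -0.2448, 0.2479]
tool_rot: [0.993, 0.12, -0.0, -0.0]
contact_force: [-0.1, -0.5, -0.3]
width: 0.588
grasp_force: 0.0
clock: 1.1
position: [0.4491, -0.2449, 0.2476]
tool_rot: [0.993, 0.122, -0.001, -0.0]
contact_force: [-0.3, -1.0, -0.2]
width: 0.585
grasp_force: 0.0
(1.1, array([ 0.4491, -0.2449,  0.2476]), 'xaxis yaw', np.float64(13.99), 'pitch', np.float64(0.0012), 'roll', np.float64(-0.0008), 'F', array([-0.3, -1. , -0.2]), 'w', 0.5851559844102693, 'g', 0.0)
[110.  64.] [  84    0   45  130 2113] [ 0.5362 -0.0672  0.098 ] yaw -5.4 [69.11358258 67.44770469 60.08755324]
[323. 159.] [ 313   64   22  195 3922] [ 0.5089 -0.233   0.0974] yaw 13.65 [186.44467109 189.37072922  95.70015298]
[410. 159.] [ 393   65   37  194 4387] [ 0.5254 -0.2999  0.0974] yaw 13.68 [ 64.86254844 110.20196034 171.98951447]
[372. 389.] [348 366  41  39 591] [ 0.3061 -0.3347  0.0895] yaw -23.5 [ 52.16243655 113.5177665   60.15566836]
```

View pics/w1.png

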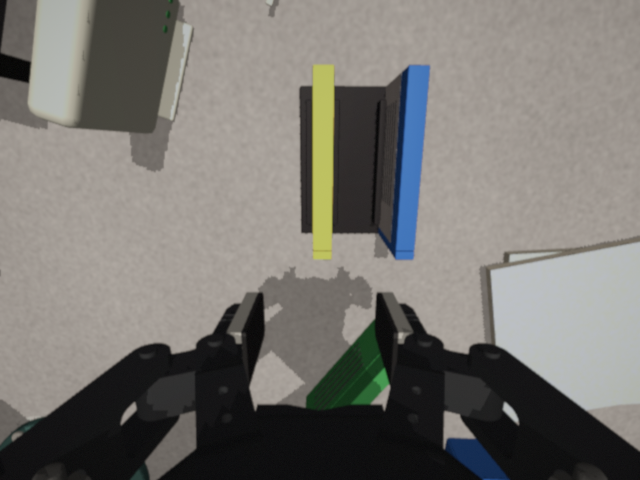

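The wrist view shows the yellow top edge at column 323, from row 65 to 258. It lies in line with the pads, whose middle is at column 320. The white access point is at (100,60), well clear, so I can descend.

```bash
python3 -m jog '[{"jaw":0.05,"xyz":[0,-0.0015,-0.035],"turn":[0,0,-0.004]},{"jaw":0.05,"xyz":[0,0,-0.035],"turn":[0,0,0]},{"jaw":0.05,"xyz":[0,0,-0.035],"turn":[0,0,0]},{"jaw":0.05,"xyz":[0,0,-0.032],"turn":[0,0,0]},{"jaw":0.05,"xyz":[0,0,-0.0265],"turn":[0,0,0]}]'
python3 -m jog '[{"jaw":0.05,"xyz":[0,0,0],"turn":[0,0,0]},{"jaw":0.0,"xyz":[0,0,0],"turn":[0,0,0]},{"jaw":0,"xyz":[0,0,0],"turn":[0,0,0]},{"jaw":0,"xyz":[0,0,0],"turn":[0,0,0]},{"jaw":0,"xyz":[0,0,0],"turn":[0,0,0]}]'
python3 -m jog '[{"jaw":0,"xyz":[0,0,0],"turn":[0,0,0]},{"jaw":0,"xyz":[0,0,0.01],"turn":[0,0,0]},{"jaw":0,"xyz":[0,0,0.02],"turn":[0,0,0]},{"jaw":0,"xyz":[0,0,0.03],"turn":[0,0,0]},{"jaw":0,"xyz":[0,0,0.03],"turn":[0,0,0]}]'
python3 -m jog '[{"jaw":0,"xyz":[0,0,0.035],"turn":[0,0,0]},{"jaw":0,"xyz":[0,0,0.035],"turn":[0,0,0]},{"jaw":0,"xyz":[0,0,0.035],"turn":[0,0,0]},{"jaw":0,"xyz":[0,0,0.03],"turn":[0,0,0]},{"jaw":0,"xyz":[0,0,0],"turn":[0,0,0]}]'
python3 - <<'E'
from h import *
print(tool())
E
```

```text
clock: 1.57
position: [0.4458, -0.249, 0.082]
tool_rot: [0.993, 0.116, -0.001, -0.001]
contact_force: [-0.5, -0.6, -0.6]
width: 0.586
grasp_force: 0.0
clock: 1.98
position: [0.4492, -0.2494, 0.0877]
tool_rot: [0.993, 0.117, 0.002, 0.002]
contact_force: [-1.3, 0.4, 3.1]
width: 0.178
grasp_force: 60.2
clock: 2.4
position: [0.447, -0.2472, 0.1743]
tool_rot: [0.993, 0.118, -0.002, -0.001]
contact_force: [1.2, -0.1, -3.7]
width: 0.174
grasp_force: 59.1
clock: 2.82
position: [0.4499, -0.2491, 0.3181]
tool_rot: [0.993, 0.118, 0.005, 0.005]
contact_force: [0.4, -0.0, -3.0]
width: 0.177
grasp_force: 59.3
(2.8167, array([ 0.4499, -0.2491,  0.3181]), 'xaxis yaw', np.float64(13.53), 'pitch', np.float64(-0.0092), 'roll', np.float64(0.0106), 'F', array([ 0.4, -0. , -3. ]), 'w', 0.17652940390343416, 'g', 59.29691255092621)
```

```bash
python3 -m jog '[{"jaw":0,"xyz":[-0.003,0.038,0],"turn":[0,0,-0.042]},{"jaw":0,"xyz":[-0.003,0.038,0],"turn":[0,0,-0.042]},{"jaw":0,"xyz":[-0.003,0.038,0],"turn":[0,0,-0.042]},{"jaw":0,"xyz":[-0.003,0.038,0],"turn":[0,0,-0.042]},{"jaw":0,"xyz":[-0.003,0.038,0],"turn":[0,0,-0.042]}]'
python3 -m jog '[{"jaw":0,"xyz":[-0.003,0.038,0],"turn":[0,0.04,0]},{"jaw":0,"xyz":[-0.003,0.038,0],"turn":[0,0.04,0]},{"jaw":0,"xyz":[-0.003,0.038,0],"turn":[0,0.04,0]},{"jaw":0,"xyz":[-0.003,0.038,0],"turn":[0,0.04,0]},{"jaw":0,"xyz":[-0.003,0.038,0],"turn":[0,0.04,0]}]'
python3 -m jog '[{"jaw":0,"xyz":[0,0,0],"turn":[0,0,0]},{"jaw":0,"xyz":[0,0,0],"turn":[0,0,0]},{"jaw":0,"xyz":[0,0,0],"turn":[0,0,0]}]'
python3 - <<'E'
from h import *
print(tool())
p=cams.camera('wrist');save(p,'w2.png');w=cloud(p);np.savez('w2.npz',w=w,c=p['color'])
q=cams.camera('top');save(q,'t2.png');np.savez('top2.npz',w=cloud(q),c=q['color'])
E
```

```text
clock: 3.23
position: [0.4319, -0.0563, 0.3078]
tool_rot: [1.0, 0.012, -0.002, -0.001]
contact_force: [1.4, 0.1, -4.8]
width: 0.173
grasp_force: 59.4
clock: 3.65
position: [0.417, 0.1338, 0.3083]
tool_rot: [0.995, 0.013, -0.102, -0.001]
contact_force: [1.9, -1.1, -4.0]
width: 0.172
grasp_force: 59.4
clock: 3.9
position: [0.4178, 0.1318, 0.3084]
tool_rot: [0.995, 0.013, -0.101, -0.001]
contact_force: [0.1, 0.0, -3.9]
width: 0.174
grasp_force: 59.9
(3.9, array([0.4178, 0.1318, 0.3084]), 'xaxis yaw', np.float64(1.54), 'pitch', np.float64(0.2022), 'roll', np.float64(-0.004), 'F', array([ 0.1,  0. , -3.9]), 'w', 0.1736792623318977, 'g', 59.90461528301239)
```

View pics/w2.png

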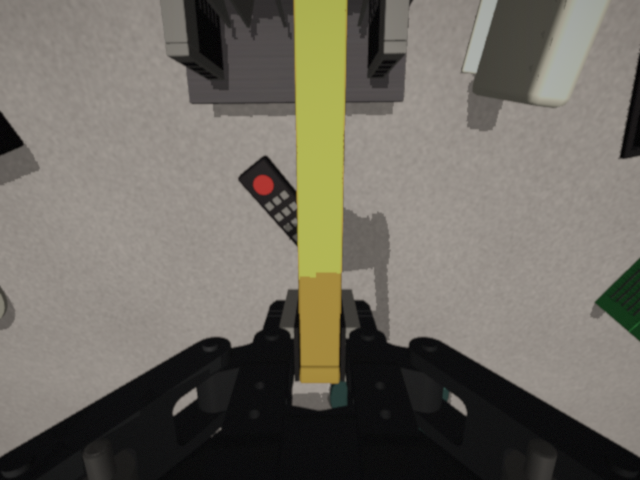

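Run:
```python
from h import *
d=np.load('w2.npz');w=d['w'];c=d['c']
hsv=cv2.cvtColor(c,cv2.COLOR_RGB2HSV);m=(hsv[...,0]>20)&(hsv[...,0]<35)&(hsv[...,1]>120)
P=w[m];P=P[np.isfinite(P[:,0])&(P[:,2]>.25)]
f=np.polyfit(P[:,0],P[:,1],1);g=np.polyfit(P[:,0],P[:,2],1)
print('held yaw',np.degrees(np.arctan(f[0])),'pitch',-np.arctan(g[0]),'x',np.percentile(P[:,0],[0.5,99.5]),'y at x=.4178',np.polyval(f,.4178),'z',np.polyval(g,.4178),'y at.48',np.polyval(f,.48))
for nm,sl in(('L',(slice(0,60),slice(150,200))),('R',(slice(0,70),slice(375,415)))):
    Q=w[sl].reshape(-1,3);Q=Q[(Q[:,2]>.1)];print(nm,len(Q),np.percentile(Q,[2,50,98],axis=0).round(4).tolist())
d=np.load('top1.npz');w=d['w'];Z=w[...,2];X=w[...,0];Y=w[...,1]
# spares tops in top view: sloping line ahead of front bar
for y0 in(.085,.235):
    m=(abs(Y-y0)<.02)&(X>.50)&(X<.572)&(Z>.115);Q=w[m];f=np.polyfit(Q[:,0],Q[:,1],1);g=np.polyfit(Q[:,0],Q[:,2],1)
    print('spare',len(Q),'yaw',np.degrees(np.arctan(f[0])),'y@.55',np.percentile(Q[:,1],[3,50,97]).round(4),'x',np.percentile(Q[:,0],[1,99]).round(4),'pitch',-np.arctan(g[0]),'z@.55',np.polyval(g,.55))
# front & back bars: edges
for a,b,t in((.58,.607,.140),(.63,.69,.11)):
    m=(X>a)&(X<b)&(Z>t)&(Z<.148)&(Y>.05)&(Y<.27);Q=w[m];bins=np.arange(.07,.26,.01);mid=[np.median(Q[abs(Q[:,1]-y)<.005,0]) for y in bins]
    f=np.polyfit(bins,mid,1);print('bar x@.16',np.polyval(f,.16),'yaw',-np.degrees(np.arctan(f[0])),'z',np.median(Q[:,2]),'x',np.percentile(Q[:,0],[2,98]),'y',np.percentile(Q[:,1],[1,99]))
# guides between: side-lying floors; floor front
m=(X>.47)&(X<.53)&(abs(Y-.16)<.05)&(Z>.04)&(Z<.08);Q=w[m];g=np.polyfit(Q[:,0],Q[:,2],1);print('floor pitch',-np.arctan(g[0]),'z@.50',np.polyval(g,.5),'xmin',np.percentile(Q[:,0],1))
```

```text
held yaw 1.3895328867256311 pitch 0.21042442578668447 x [0.40140665 0.52889654] y at x=.4178 0.13203696183596222 z 0.3186407975118929 y at.48 0.13354572731290731
L 2150 [[0.5148, 0.2252, 0.1129], [0.533, 0.2291, 0.1428], [0.5497, 0.241, 0.148]]
R 2097 [[0.5135, 0.0763, 0.1033], [0.5344, 0.0866, 0.1431], [0.5527, 0.0925, 0.1481]]
spare 414 yaw 5.541101052304388 y@.55 [0.0685 0.0825 0.0998] x [0.5164 0.5715] pitch 0.05148944297403045 z@.55 0.13889464322347944
spare 567 yaw 4.37092887132652 y@.55 [0.2173 0.2303 0.2492] x [0.5111 0.5713] pitch 0.022947322123003162 z@.55 0.13713364773241096
bar x@.16 0.5907417997654765 yaw 1.9089371476442885 z 0.14501831283361855 x [0.58039576 0.6048435 ] y [0.05616025 0.26534535]
bar x@.16 0.6534643213572994 yaw 1.9608266007271575 z 0.13102163002557288 x [0.63146927 0.66871595] y [0.05785179 0.26618806]
floor pitch 0.1841035053108027 z@.50 0.06071025222854409 xmin 0.48015235853600485
```

```bash
python3 -m jog '[{"jaw":0,"xyz":[-0.018,-0.0025,0],"turn":[0,0,0.008]},{"jaw":0,"xyz":[0,0,-0.035],"turn":[0,0,0]},{"jaw":0,"xyz":[0,0,-0.035],"turn":[0,0,0]},{"jaw":0,"xyz":[0,0,-0.035],"turn":[0,0,0]},{"jaw":0,"xyz":[0,0,-0.03],"turn":[0,0,0]}]'
python3 -m jog '[{"jaw":0,"xyz":[0,0,0],"turn":[0,0,0]},{"jaw":0,"xyz":[0,0,0],"turn":[0,0,0]},{"jaw":0,"xyz":[0,0,0],"turn":[0,0,0]}]'
python3 - <<'E'
from h import *
print(tool())
p=cams.camera('wrist');w=cloud(p);c=p['color'];save(p,'w3.png')
hsv=cv2.cvtColor(c,cv2.COLOR_RGB2HSV);m=(hsv[...,0]>20)&(hsv[...,0]<35)&(hsv[...,1]>120)
P=w[m];P=P[np.isfinite(P[:,0])&(P[:,2]>.13)&(P[:,2]<.21)]
f=np.polyfit(P[:,0],P[:,1],1);g=np.polyfit(P[:,0],P[:,2],1)
print('held yaw',np.degrees(np.arctan(f[0])),'pitch',-np.arctan(g[0]),'x',np.percentile(P[:,0],[0.5,99.5]),'y@.4',np.polyval(f,.4),'y@.5',np.polyval(f,.5),'z@.4',np.polyval(g,.4))
q=cams.camera('side');save(q,'s3.png')
cv2.imwrite('pics/s3c.png',cv2.resize(q['color'][200:400,160:420,::-1],(780,600),interpolation=cv2.INTER_CUBIC))
E
```

```text
clock: 4.42
position: [0.3996, 0.1279, 0.1729]
tool_rot: [0.995, 0.015, -0.1, -0.001]
contact_force: [-0.2, 0.5, -3.9]
width: 0.178
grasp_force: 59.9
clock: 4.67
position: [0.4014, 0.1288, 0.177]
tool_rot: [0.995, 0.016, -0.098, -0.001]
contact_force: [-0.3, 0.8, -3.3]
width: 0.178
grasp_force: 59.9
(4.6667, array([0.4014, 0.1288, 0.177 ]), 'xaxis yaw', np.float64(1.89), 'pitch', np.float64(0.1964), 'roll', np.float64(-0.0055), 'F', array([-0.3,  0.8, -3.3]), 'w', 0.17817464773799174, 'g', 59.90011274814606)
held yaw 1.8304970509413587 pitch 0.2030862173001131 x [0.38536323 0.51297459] y@.4 0.12984490896826492 y@.5 0.13304081643190685 z@.4 0.18782335945160084
```

View pics/w3.png

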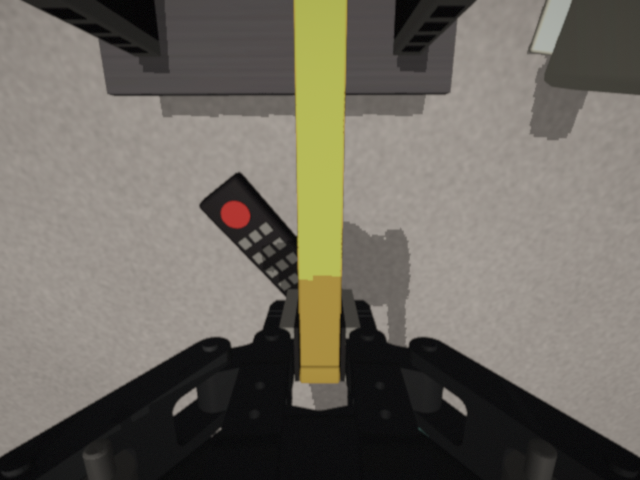

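```bash
python3 -m jog '[{"jaw":0,"xyz":[0,-0.0004,-0.0115],"turn":[0,0,0]},{"jaw":0,"xyz":[0,0,0],"turn":[0,0,0]},{"jaw":0,"xyz":[0.01,0.0003,-0.002],"turn":[0,0,0]},{"jaw":0,"xyz":[0.01,0.0003,-0.002],"turn":[0,0,0]},{"jaw":0,"xyz":[0.01,0.0003,-0.002],"turn":[0,0,0]}]'
python3 -m jog '[{"jaw":0,"xyz":[0.01,0.0003,-0.002],"turn":[0,0,0]},{"jaw":0,"xyz":[0.01,0.0003,-0.002],"turn":[0,0,0]},{"jaw":0,"xyz":[0.01,0.0003,-0.002],"turn":[0,0,0]},{"jaw":0,"xyz":[0,0,0],"turn":[0,0,0]},{"jaw":0,"xyz":[0,0,0],"turn":[0,0,0]}]'
python3 - <<'E'
from h import *
print(tool())
q=cams.camera('side');save(q,'s4.png')
cv2.imwrite('pics/s4c.png',cv2.resize(q['color'][230:400,160:387,::-1],(800,600),interpolation=cv2.INTER_CUBIC))
E
```

```text
clock: 5.18
position: [0.4315, 0.1299, 0.1573]
tool_rot: [0.995, 0.017, -0.099, -0.001]
contact_force: [-0.3, -0.7, -4.6]
width: 0.174
grasp_force: 60.0
clock: 5.6
position: [0.4607, 0.1307, 0.151]
tool_rot: [0.995, 0.017, -0.1, -0.001]
contact_force: [0.5, -0.2, -2.6]
width: 0.175
grasp_force: 60.0
(5.6, array([0.4607, 0.1307, 0.151 ]), 'xaxis yaw', np.float64(1.95), 'pitch', np.float64(0.2009), 'roll', np.float64(-0.005), 'F', array([ 0.5, -0.2, -2.6]), 'w', 0.17496594937833013, 'g', 59.974143505096436)
```

View pics/s4c.png

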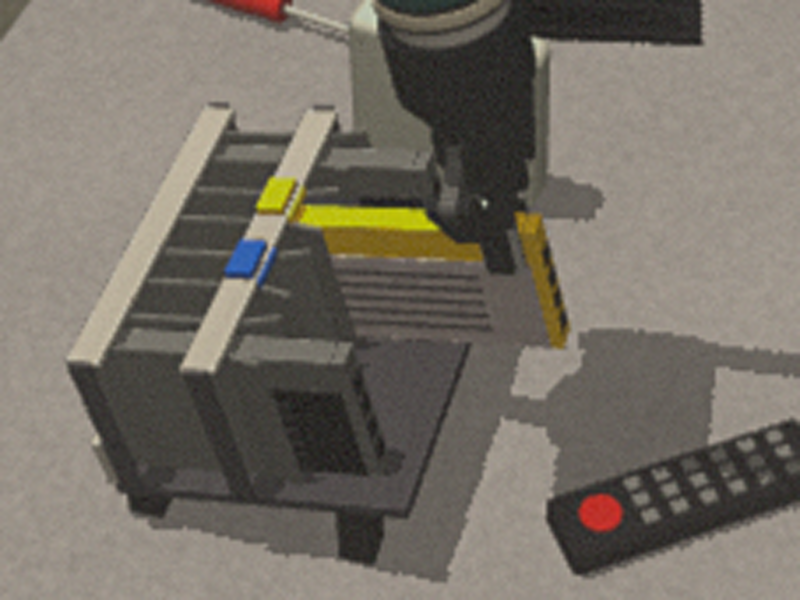

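The yellow module's band at (370,215) is entering between the guides, just under the bar at the yellow tag (277,195), and there is no contact force. I'll go on.

```bash
python3 -m jog '[{"jaw":0,"xyz":[0.01,0.0003,-0.002],"turn":[0,0,0]},{"jaw":0,"xyz":[0.01,0.0003,-0.002],"turn":[0,0,0]},{"jaw":0,"xyz":[0.01,0.0003,-0.002],"turn":[0,0,0]},{"jaw":0,"xyz":[0,0,0],"turn":[0,0,0]}]'
python3 -m jog '[{"jaw":0,"xyz":[0.01,0.0003,-0.002],"turn":[0,0,0]},{"jaw":0,"xyz":[0.01,0.0003,-0.002],"turn":[0,0,0]},{"jaw":0,"xyz":[0.01,0.0003,-0.002],"turn":[0,0,0]},{"jaw":0,"xyz":[0,0,0],"turn":[0,0,0]}]'
python3 -m jog '[{"jaw":0,"xyz":[0.005,0.0002,-0.001],"turn":[0,0,0]},{"jaw":0,"xyz":[0,0,0],"turn":[0,0,0]}]'
python3 -m jog '[{"jaw":0,"xyz":[0.003,0.0001,-0.0006],"turn":[0,0,0]},{"jaw":0,"xyz":[0,0,0],"turn":[0,0,0]}]'
```

```text
clock: 5.98
position: [0.4921, 0.1315, 0.1447]
tool_rot: [0.995, 0.017, -0.099, -0.001]
contact_force: [-0.1, -0.4, -3.9]
width: 0.176
grasp_force: 60.0
clock: 6.32
position: [0.5221, 0.1324, 0.1385]
tool_rot: [0.995, 0.017, -0.1, -0.001]
contact_force: [-1.1, -0.7, -4.1]
width: 0.177
grasp_force: 60.0
clock: 6.48
position: [0.5258, 0.1327, 0.138]
tool_rot: [0.995, 0.017, -0.1, -0.001]
contact_force: [0.4, 0.1, -3.6]
width: 0.175
grasp_force: 60.0
clock: 6.65
position: [0.5284, 0.1328, 0.1377]
tool_rot: [0.995, 0.017, -0.1, -0.001]
contact_force: [0.4, 0.3, -4.1]
width: 0.176
grasp_force: 60.0
```

```bash
python3 -m jog '[{"jaw":0,"xyz":[0.003,0.0001,-0.0006],"turn":[0,0,0]},{"jaw":0,"xyz":[0,0,0],"turn":[0,0,0]}]'|grep -E 'pos|cont'
python3 -m jog '[{"jaw":0,"xyz":[0.002,0.0001,-0.0004],"turn":[0,0,0]},{"jaw":0,"xyz":[0,0,0],"turn":[0,0,0]}]'|grep -E 'pos|cont'
python3 -m jog '[{"jaw":0,"xyz":[0,0,-0.0015],"turn":[0,0,0]},{"jaw":0,"xyz":[0,0,0],"turn":[0,0,0]}]'|grep -E 'pos|cont'
```

```text
position: [0.5314, 0.1329, 0.1371]
contact_force: [-0.0, -1.3, -4.4]
position: [0.5334, 0.133, 0.1367]
contact_force: [0.7, -0.1, -3.2]
position: [0.5335, 0.1331, 0.1356]
contact_force: [0.0, -0.0, -1.7]
```

```bash
python3 -m jog '[{"jaw":0,"xyz":[0,0,-0.001],"turn":[0,0,0]},{"jaw":0,"xyz":[0,0,0],"turn":[0,0,0]}]'|grep -E 'pos|cont'
python3 -m jog '[{"jaw":0,"xyz":[0.0015,0,-0.0003],"turn":[0,0,0]},{"jaw":0,"xyz":[0,0,0],"turn":[0,0,0]}]'|grep -E 'pos|cont'
python3 -m jog '[{"jaw":0,"xyz":[0.0015,0,-0.0003],"turn":[0,0,0]},{"jaw":0,"xyz":[0,0,0],"turn":[0,0,0]}]'|grep -E 'pos|cont'
```

```text
position: [0.5336, 0.1331, 0.1352]
contact_force: [-0.3, -0.3, 0.2]
position: [0.5351, 0.1331, 0.1347]
contact_force: [-0.3, 0.3, 1.9]
position: [0.5366, 0.1331, 0.1344]
contact_force: [-1.6, -0.2, 4.2]
```

Touching the floor now; keep sliding to the stop.

```bash
python3 -m jog '[{"jaw":0,"xyz":[0.0015,0,-0.0003],"turn":[0,0,0]},{"jaw":0,"xyz":[0,0,0],"turn":[0,0,0]}]'|grep -E 'pos|cont'
python3 -m jog '[{"jaw":0,"xyz":[0.0015,0,-0.0003],"turn":[0,0,0]},{"jaw":0,"xyz":[0,0,0],"turn":[0,0,0]}]'|grep -E 'pos|cont'
python3 -m jog '[{"jaw":0,"xyz":[0.001,0,-0.0002],"turn":[0,0,0]},{"jaw":0,"xyz":[0,0,0],"turn":[0,0,0]}]'|grep -E 'pos|cont'
```

```text
position: [0.5377, 0.1331, 0.1342]
contact_force: [-4.0, -0.2, 5.4]
position: [0.5378, 0.1331, 0.1343]
contact_force: [-7.9, -0.7, 8.9]
position: [0.5378, 0.1331, 0.1343]
contact_force: [-9.9, -0.4, 10.6]
```

```bash
python3 -m jog '[{"jaw":0,"xyz":[0.003,0,0.0005],"turn":[0,0,0]},{"jaw":0,"xyz":[0,0,0],"turn":[0,0,0]}]'|grep -E 'pos|cont'
python3 -m jog '[{"jaw":0.0354,"xyz":[-0.003,0,0],"turn":[0,0,0]},{"jaw":0.035,"xyz":[0,0,0],"turn":[0,0,0]},{"jaw":0.035,"xyz":[0,0,0],"turn":[0,0,0]},{"jaw":0.035,"xyz":[0,0,0],"turn":[0,0,0]}]'|grep -E 'pos|cont|wid'
python3 -m jog '[{"jaw":0.035,"xyz":[-0.003,0,0.03],"turn":[0,0,0]},{"jaw":0.035,"xyz":[-0.006,0,0.03],"turn":[0,0,0]},{"jaw":0.035,"xyz":[-0.03,0,0.02],"turn":[0,0,0]},{"jaw":0.035,"xyz":[-0.035,0,0.02],"turn":[0,0,0]},{"jaw":0.035,"xyz":[-0.01,0,0],"turn":[0,0,0]}]'|grep -E 'pos|cont|wid'
python3 - <<'E'
from h import *
print(tool())
p=cams.camera('wrist');save(p,'w5.png');np.savez('w5.npz',w=cloud(p),c=p['color'])
q=cams.camera('side');np.savez('s5.npz',w=cloud(q),c=q['color'])
a=cv2.resize(p['color'],(400,300));b=cv2.resize(q['color'][230:400,160:387],(400,300),interpolation=cv2.INTER_CUBIC)
cv2.imwrite('pics/c5.png',np.hstack([a,b])[:,:,::-1])
E
```

```text
position: [0.5384, 0.133, 0.135]
contact_force: [-17.8, -0.7, 14.1]
position: [0.5405, 0.133, 0.1328]
contact_force: [-0.3, -0.0, 0.8]
width: 0.411
position: [0.4553, 0.1335, 0.2384]
contact_force: [1.2, 0.2, 0.5]
width: 0.41
(9.0667, array([0.4553, 0.1335, 0.2384]), 'xaxis yaw', np.float64(2.02), 'pitch', np.float64(0.1928), 'roll', np.float64(-0.0064), 'F', array([1.2, 0.2, 0.5]), 'w', 0.40981188062240764, 'g', 0.0)
```

View pics/c5.png

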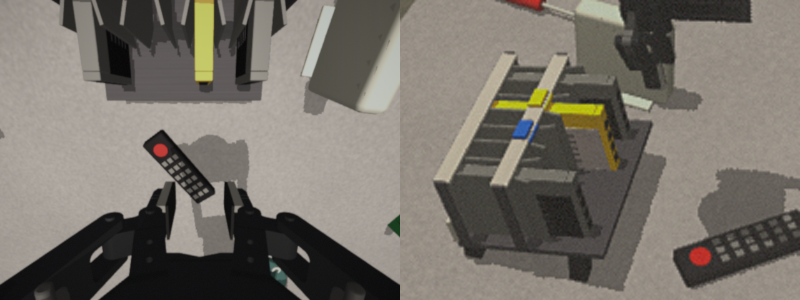

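The left (wrist) view shows the yellow face edge at (204,82), level with the faces of both black modules at (90,80) and (252,80). The right (side) view shows it under the yellow tag. I'll check that in numbers and fit the slot lines for blue.

Run:
```python
from h import *
d=np.load('w5.npz');w=d['w'];Z=w[...,2]
m=(Z>.125)&(Z<.16)&(w[...,0]<.575)&(w[...,0]>.48)&(w[...,1]>.04)&(w[...,1]<.28)
k,l,st,ce=cv2.connectedComponentsWithStats(m.astype(np.uint8))
for i in range(1,k):
    if st[i,4]<200: continue
    P=w[l==i];T=P[P[:,2]>P[:,2].max()-.2*(P[:,0]-P[:,0].min())-.006]
    e=np.polyfit(T[:,0],T[:,1],1)
    print(ce[i].round(),st[i,4],'xmin',np.percentile(P[:,0],[1,3]).round(4),'y',np.percentile(T[:,1],[2,50,98]).round(4),'yaw',np.degrees(np.arctan(e[0])).round(2),'zmax',np.percentile(P[:,2],98).round(4))
```

```text
[141.  57.] 6663 xmin [0.5137 0.5161] y [0.2185 0.2343 0.2511] yaw 3.92 zmax 0.1449
[202.  25.] 701 xmin [0.5563 0.557 ] y [0.1977 0.2001 0.2031] yaw -11.46 zmax 0.1429
[258.  27.] 357 xmin [0.5573 0.5577] y [0.1676 0.1705 0.1736] yaw 15.35 zmax 0.1434
[297.  27.] 384 xmin [0.558  0.5587] y [0.1482 0.1507 0.1534] yaw -11.71 zmax 0.1435
[354.  28.] 376 xmin [0.5591 0.5596] y [0.1179 0.1207 0.1238] yaw 15.93 zmax 0.1434
[326.  70.] 3536 xmin [0.5154 0.5193] y [0.1266 0.1344 0.1421] yaw 1.91 zmax 0.1454
[391.  30.] 318 xmin [0.5597 0.5601] y [0.0991 0.1015 0.1036] yaw -11.03 zmax 0.1434
[415.  73.] 4029 xmin [0.5174 0.5208] y [0.0775 0.0857 0.0935] yaw 1.99 zmax 0.1454
[449.  30.] 535 xmin [0.5612 0.5619] y [0.068  0.0708 0.0734] yaw 14.76 zmax 0.1431
```

```bash
python3 -m jog '[{"jaw":0.05,"xyz":[0,-0.037,0.006],"turn":[0,-0.04,0]},{"jaw":0.05,"xyz":[0,-0.037,0.004],"turn":[0,-0.04,0]},{"jaw":0.05,"xyz":[0,-0.037,0],"turn":[0,-0.04,0]},{"jaw":0.05,"xyz":[0,-0.037,0],"turn":[0,-0.04,0]},{"jaw":0.05,"xyz":[0,-0.037,0],"turn":[0,-0.04,0]}]' >/dev/null
python3 -m jog '[{"jaw":0.05,"xyz":[0.002,-0.037,0],"turn":[0,0,0.041]},{"jaw":0.05,"xyz":[0.002,-0.037,0],"turn":[0,0,0.041]},{"jaw":0.05,"xyz":[0.002,-0.037,0],"turn":[0,0,0.041]},{"jaw":0.05,"xyz":[0.002,-0.037,0],"turn":[0,0,0.041]},{"jaw":0.05,"xyz":[0.002,-0.037,0],"turn":[0,0,0.041]}]' >/dev/null
python3 -m jog '[{"jaw":0.05,"xyz":[0,-0.037,0],"turn":[0,0,0]},{"jaw":0.05,"xyz":[0,-0.037,0],"turn":[0,0,0]},{"jaw":0.05,"xyz":[0,0,0],"turn":[0,0,0]},{"jaw":0.05,"xyz":[0,0,0],"turn":[0,0,0]}]' >/dev/null
python3 - <<'E'
from h import *
print(tool());s=readout.read_state()
p=cams.camera('wrist');w=cloud(p)
Z=w[...,2];m=(Z>.088)&(Z<.107)&(abs(w[...,0]-.52)<.09)&(abs(w[...,1]+.3)<.05)
P=w[m];f=np.polyfit(P[:,0],P[:,1],1);print(len(P),p['color'][m].mean(0),'yaw',np.degrees(np.arctan(f[0])),'y@tcp',np.polyval(f,s['position'][0]),'x',np.percentile(P[:,0],[.5,99.5]),np.median(P,0))
E
```

```text
(10.3333, array([ 0.466 , -0.3133,  0.2403]), 'xaxis yaw', np.float64(13.46), 'pitch', np.float64(0.0025), 'roll', np.float64(-0.0017), 'F', array([-0.8, -0.4,  0.9]), 'w', 0.5818477010343386, 'g', 0.0)
4157 [ 72.04281934 120.00914121 183.90257397] yaw 13.72934289100031 y@tcp -0.31256093616626557 x [0.44660078 0.59048054] [ 0.52755104 -0.29770629  0.09802602]
```

```bash
python3 -m jog '[{"jaw":0.05,"xyz":[0,0,-0.035],"turn":[0,0,0.004]},{"jaw":0.05,"xyz":[0,0,-0.035],"turn":[0,0,0]},{"jaw":0.05,"xyz":[0,0,-0.035],"turn":[0,0,0]},{"jaw":0.05,"xyz":[0,0,-0.035],"turn":[0,0,0]},{"jaw":0.05,"xyz":[0,0,-0.012],"turn":[0,0,0]}]'|grep -E 'pos|cont'
python3 -m jog '[{"jaw":0.05,"xyz":[0,0,0],"turn":[0,0,0]},{"jaw":0.05,"xyz":[0,0,0],"turn":[0,0,0]}]'|grep -E 'pos|cont'
python3 -m jog '[{"jaw":0.05,"xyz":[0,0,0],"turn":[0,0,0]}]'|grep -E 'pos|cont'
```

```text
position: [0.4636, -0.3071, 0.0847]
contact_force: [-0.7, 0.9, -0.6]
position: [0.4667, -0.3103, 0.0917]
contact_force: [0.1, -0.1, 0.9]
position: [0.4679, -0.3117, 0.0942]
contact_force: [-0.6, -0.1, 0.9]
```

```bash
for i in 1 2 3; do python3 -m jog '[{"jaw":0.05,"xyz":[0,0,0],"turn":[0,0,0]}]'|grep -E 'pos'; done
```

```text
position: [0.4679, -0.312, 0.0946]
position: [0.4675, -0.3119, 0.0941]
position: [0.467, -0.3116, 0.0933]
```

```bash
python3 -m jog '[{"jaw":0.05,"xyz":[-0.001,-0.0007,-0.0085],"turn":[0,0,0]},{"jaw":0.05,"xyz":[0,0,0],"turn":[0,0,0]},{"jaw":0.05,"xyz":[0,0,0],"turn":[0,0,0]},{"jaw":0.05,"xyz":[0,0,0],"turn":[0,0,0]}]'|grep pos
python3 -m jog '[{"jaw":0.0,"xyz":[0,0,0],"turn":[0,0,0]},{"jaw":0,"xyz":[0,0,0],"turn":[0,0,0]},{"jaw":0,"xyz":[0,0,0],"turn":[0,0,0]},{"jaw":0,"xyz":[0,0,0],"turn":[0,0,0]},{"jaw":0,"xyz":[0,0,0],"turn":[0,0,0]}]'
python3 -m jog '[{"jaw":0,"xyz":[0,0,0.01],"turn":[0,0,0]},{"jaw":0,"xyz":[0,0,0.02],"turn":[0,0,0]},{"jaw":0,"xyz":[0,0,0.03],"turn":[0,0,0]},{"jaw":0,"xyz":[0,0,0.035],"turn":[0,0,0]},{"jaw":0,"xyz":[0,0,0.035],"turn":[0,0,0]}]'|grep -E 'pos|gras'
python3 -m jog '[{"jaw":0,"xyz":[0,0,0.035],"turn":[0,0,0]},{"jaw":0,"xyz":[0,0,0.035],"turn":[0,0,0]},{"jaw":0,"xyz":[0,0,0.025],"turn":[0,0,0]},{"jaw":0,"xyz":[0,0,0],"turn":[0,0,0]},{"jaw":0,"xyz":[0,0,0],"turn":[0,0,0]}]'
```

```text
position: [0.4649, -0.3116, 0.0824]
clock: 12.05
position: [0.4655, -0.3123, 0.0831]
tool_rot: [0.993, 0.121, 0.0, 0.002]
contact_force: [0.7, -2.0, -1.2]
width: 0.18
grasp_force: 60.2
position: [0.4641, -0.3105, 0.2125]
grasp_force: 60.0
clock: 12.88
position: [0.4653, -0.3116, 0.3092]
tool_rot: [0.993, 0.121, 0.001, 0.002]
contact_force: [-0.3, 0.1, -3.4]
width: 0.179
grasp_force: 60.1
```

```bash
python3 -m jog '[{"jaw":0,"xyz":[-0.005,0.0378,0],"turn":[0,0,-0.042]},{"jaw":0,"xyz":[-0.005,0.0378,0],"turn":[0,0,-0.042]},{"jaw":0,"xyz":[-0.005,0.0378,0],"turn":[0,0,-0.042]},{"jaw":0,"xyz":[-0.005,0.0378,0],"turn":[0,0,-0.042]},{"jaw":0,"xyz":[-0.005,0.0378,0],"turn":[0,0,-0.039]}]' >/dev/null
python3 -m jog '[{"jaw":0,"xyz":[-0.005,0.0378,0],"turn":[0,0.04,0]},{"jaw":0,"xyz":[-0.005,0.0378,0],"turn":[0,0.04,0]},{"jaw":0,"xyz":[-0.005,0.0378,0],"turn":[0,0.04,0]},{"jaw":0,"xyz":[-0.005,0.0378,0],"turn":[0,0.04,0]},{"jaw":0,"xyz":[-0.005,0.0378,0],"turn":[0,0.04,0]}]' >/dev/null
python3 -m jog '[{"jaw":0,"xyz":[-0.005,0.0378,0],"turn":[0,0,0]},{"jaw":0,"xyz":[-0.005,0.0378,0],"turn":[0,0,0]},{"jaw":0,"xyz":[-0.005,0.0378,0],"turn":[0,0,0]},{"jaw":0,"xyz":[0,0,0],"turn":[0,0,0]}]'
python3 -m jog '[{"jaw":0,"xyz":[0,0,-0.03],"turn":[0,0,0]},{"jaw":0,"xyz":[0,0,-0.035],"turn":[0,0,0]},{"jaw":0,"xyz":[0,0,-0.035],"turn":[0,0,0]},{"jaw":0,"xyz":[0,0,-0.03],"turn":[0,0,0]},{"jaw":0,"xyz":[0,0,0],"turn":[0,0,0]}]' >/dev/null
python3 -m jog '[{"jaw":0,"xyz":[0,0,0],"turn":[0,0,0]},{"jaw":0,"xyz":[0,0,0],"turn":[0,0,0]},{"jaw":0,"xyz":[0,0,0],"turn":[0,0,0]},{"jaw":0,"xyz":[0,0,0],"turn":[0,0,0]}]' >/dev/null
python3 - <<'E'
from h import *
print(tool());x0=readout.read_state()['position'][0]
p=cams.camera('wrist');w=cloud(p);c=p['color'];save(p,'w6.png')
hsv=cv2.cvtColor(c,cv2.COLOR_RGB2HSV);m=(hsv[...,0]>100)&(hsv[...,0]<125)&(hsv[...,1]>110)
P=w[m];P=P[np.isfinite(P[:,0])&(P[:,2]>.13)&(P[:,2]<.23)&(abs(P[:,1]-.18)<.03)]
f=np.polyfit(P[:,0],P[:,1],1);g=np.polyfit(P[:,0],P[:,2],1)
print(len(P),'held yaw',np.degrees(np.arctan(f[0])),'pitch',-np.arctan(g[0]),'x',np.percentile(P[:,0],[0.5,99.5]),'y@.4',np.polyval(f,.4),'y@.5',np.polyval(f,.5),'z@.4',np.polyval(g,.4))
print(tool()[1])
E
```

```text
clock: 14.05
position: [0.3975, 0.1852, 0.3045]
tool_rot: [0.994, 0.023, -0.104, -0.002]
contact_force: [-0.3, -1.5, -2.8]
width: 0.177
grasp_force: 60.3
(14.8, array([0.4015, 0.18  , 0.1802]), 'xaxis yaw', np.float64(2.09), 'pitch', np.float64(0.1954), 'roll', np.float64(-0.0066), 'F', array([ 0.5,  0.2, -2.5]), 'w', 0.17671933474961796, 'g', 60.23154616355896)
18912 held yaw 2.000466469397907 pitch 0.1982658011481928 x [0.38488185 0.51152588] y@.4 0.18069062962305507 y@.5 0.18418352170796148 z@.4 0.1948131319063207
[0.4014 0.18   0.1799]
```

```bash
python3 -m jog '[{"jaw":0,"xyz":[0,-0.0007,-0.0185],"turn":[0,0,0]},{"jaw":0,"xyz":[0,0,0],"turn":[0,0,0]},{"jaw":0,"xyz":[0.01,0.0003,-0.002],"turn":[0,0,0]},{"jaw":0,"xyz":[0.01,0.0003,-0.002],"turn":[0,0,0]},{"jaw":0,"xyz":[0.01,0.0003,-0.002],"turn":[0,0,0]}]' |grep -E 'pos|cont'
python3 -m jog '[{"jaw":0,"xyz":[0.01,0.0003,-0.002],"turn":[0,0,0]},{"jaw":0,"xyz":[0.01,0.0003,-0.002],"turn":[0,0,0]},{"jaw":0,"xyz":[0.01,0.0003,-0.002],"turn":[0,0,0]},{"jaw":0,"xyz":[0,0,0],"turn":[0,0,0]},{"jaw":0,"xyz":[0,0,0],"turn":[0,0,0]}]' |grep -E 'pos|cont'
```

```text
position: [0.4319, 0.1801, 0.1542]
contact_force: [0.4, 0.3, -2.4]
position: [0.4606, 0.1807, 0.1469]
contact_force: [0.2, 0.0, -2.6]
```

Run:
```python
from h import *
print(tool())
q=cams.camera('side')
cv2.imwrite('pics/s7c.png',cv2.resize(q['color'][230:400,160:387,::-1],(800,600),interpolation=cv2.INTER_CUBIC))
```

```text
(15.6833, array([0.4606, 0.1807, 0.1469]), 'xaxis yaw', np.float64(2.06), 'pitch', np.float64(0.2013), 'roll', np.float64(-0.0053), 'F', array([ 0.2,  0. , -2.6]), 'w', 0.17513696599250383, 'g', 60.25985240936279)
```

View pics/s7c.png

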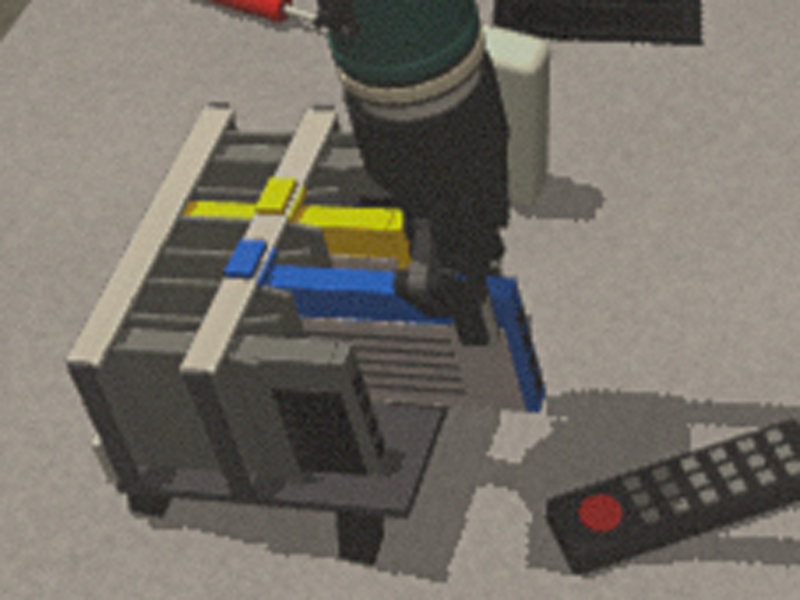

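The blue module's band at (330,290) is entering beneath the bar at the blue tag (245,258), and yellow is still home. I'll go on.

```bash
python3 -m jog '[{"jaw":0,"xyz":[0.01,0.0006,-0.001],"turn":[0,0,0]},{"jaw":0,"xyz":[0.01,0.0005,-0.002],"turn":[0,0,0]},{"jaw":0,"xyz":[0.01,0.0004,-0.002],"turn":[0,0,0]},{"jaw":0,"xyz":[0,0,0],"turn":[0,0,0]}]'|grep -E 'pos|cont'
python3 -m jog '[{"jaw":0,"xyz":[0.01,0.0003,-0.002],"turn":[0,0,0]},{"jaw":0,"xyz":[0.01,0.0003,-0.002],"turn":[0,0,0]},{"jaw":0,"xyz":[0.01,0.0003,-0.002],"turn":[0,0,0]},{"jaw":0,"xyz":[0,0,0],"turn":[0,0,0]}]'|grep -E 'pos|cont'
python3 -m jog '[{"jaw":0,"xyz":[0.005,0.0002,-0.001],"turn":[0,0,0]},{"jaw":0,"xyz":[0,0,0],"turn":[0,0,0]}]'|grep -E 'pos|cont'
python3 -m jog '[{"jaw":0,"xyz":[0.003,0.0001,-0.0006],"turn":[0,0,0]},{"jaw":0,"xyz":[0,0,0],"turn":[0,0,0]}]'|grep -E 'pos|cont'
```

```text
position: [0.4921, 0.1822, 0.1417]
contact_force: [-0.0, -0.3, -2.2]
position: [0.522, 0.183, 0.1355]
contact_force: [-0.9, 0.6, -2.3]
position: [0.5258, 0.1834, 0.135]
contact_force: [0.4, -0.1, -2.0]
position: [0.5284, 0.1835, 0.1347]
contact_force: [-1.0, 0.3, -1.7]
```

```bash
python3 -m jog '[{"jaw":0,"xyz":[0.003,0.0001,-0.0006],"turn":[0,0,0]},{"jaw":0,"xyz":[0,0,-0.001],"turn":[0,0,0]},{"jaw":0,"xyz":[0,0,0],"turn":[0,0,0]}]'|grep -E 'pos|cont'
python3 -m jog '[{"jaw":0,"xyz":[0.002,0.0001,-0.0004],"turn":[0,0,0]},{"jaw":0,"xyz":[0,0,0],"turn":[0,0,0]}]'|grep -E 'pos|cont'
python3 -m jog '[{"jaw":0,"xyz":[0.0015,0,-0.0003],"turn":[0,0,0]},{"jaw":0,"xyz":[0,0,0],"turn":[0,0,0]}]'|grep -E 'pos|cont'
python3 -m jog '[{"jaw":0,"xyz":[0.0015,0,-0.0003],"turn":[0,0,0]},{"jaw":0,"xyz":[0,0,0],"turn":[0,0,0]}]'|grep -E 'pos|cont'
```

```text
position: [0.5311, 0.1836, 0.133]
contact_force: [-0.8, -0.0, -2.2]
position: [0.5334, 0.1837, 0.1327]
contact_force: [0.4, -1.3, -2.3]
position: [0.5349, 0.1837, 0.1324]
contact_force: [0.1, -0.3, -2.1]
position: [0.5364, 0.1837, 0.1321]
contact_force: [-0.1, 0.5, -2.7]
```

```bash
python3 -m jog '[{"jaw":0,"xyz":[0,0,-0.001],"turn":[0,0,0]},{"jaw":0,"xyz":[0,0,0],"turn":[0,0,0]}]'|grep -E 'pos|cont'
python3 -m jog '[{"jaw":0,"xyz":[0.0015,0,-0.0003],"turn":[0,0,0]},{"jaw":0,"xyz":[0,0,0],"turn":[0,0,0]}]'|grep -E 'pos|cont'
python3 -m jog '[{"jaw":0,"xyz":[0.0015,0,-0.0003],"turn":[0,0,0]},{"jaw":0,"xyz":[0,0,0],"turn":[0,0,0]}]'|grep -E 'pos|cont'
python3 -m jog '[{"jaw":0,"xyz":[0.001,0,-0.0002],"turn":[0,0,0]},{"jaw":0,"xyz":[0,0,0],"turn":[0,0,0]}]'|grep -E 'pos|cont'
```

```text
position: [0.5361, 0.1837, 0.1309]
contact_force: [0.4, 0.4, -2.5]
position: [0.5366, 0.1838, 0.1311]
contact_force: [-5.0, -0.1, 0.6]
position: [0.5368, 0.1838, 0.1313]
contact_force: [-8.0, -0.3, 3.6]
position: [0.5369, 0.1838, 0.1315]
contact_force: [-12.0, -0.1, 6.6]
```

```bash
python3 -m jog '[{"jaw":0,"xyz":[0.002,0,-0.001],"turn":[0,0,0]},{"jaw":0,"xyz":[0,0,0],"turn":[0,0,0]}]'|grep -E 'pos|cont'
python3 -m jog '[{"jaw":0.0354,"xyz":[-0.003,0,0],"turn":[0,0,0]},{"jaw":0.035,"xyz":[0,0,0],"turn":[0,0,0]},{"jaw":0.035,"xyz":[0,0,0],"turn":[0,0,0]},{"jaw":0.035,"xyz":[0,0,0],"turn":[0,0,0]}]'|grep -E 'pos|cont|wid'
python3 -m jog '[{"jaw":0.035,"xyz":[-0.003,0,0.03],"turn":[0,0,0]},{"jaw":0.035,"xyz":[-0.006,0,0.03],"turn":[0,0,0]},{"jaw":0.035,"xyz":[-0.03,-0.01,0.02],"turn":[0,0,0]},{"jaw":0.035,"xyz":[-0.035,-0.02,0.02],"turn":[0,0,0]},{"jaw":0.035,"xyz":[-0.01,0,0],"turn":[0,0,0]}]'|grep -E 'pos|cont|wid'
python3 -m jog '[{"jaw":0.035,"xyz":[0,0,0],"turn":[0,0,0]},{"jaw":0.035,"xyz":[0,0,0],"turn":[0,0,0]},{"jaw":0.035,"xyz":[0,0,0],"turn":[0,0,0]}]'|grep -E 'pos'
python3 - <<'E'
from h import *
p=cams.camera('wrist');w=cloud(p);Z=w[...,2]
q=cams.camera('side')
a=cv2.resize(p['color'],(400,300));b=cv2.resize(q['color'][230:400,160:387],(400,300),interpolation=cv2.INTER_CUBIC)
cv2.imwrite('pics/c8.png',np.hstack([a,b])[:,:,::-1])
m=(Z>.125)&(Z<.16)&(w[...,0]<.575)&(w[...,0]>.48)&(w[...,1]>.04)&(w[...,1]<.28)
k,l,st,ce=cv2.connectedComponentsWithStats(m.astype(np.uint8))
for i in range(1,k):
    if st[i,4]<1500: continue
    P=w[l==i];print(ce[i].round(),st[i,4],'xmin',np.percentile(P[:,0],[1,3]).round(4),'y',np.percentile(P[:,1],[2,50,98]).round(4),'zmax',np.percentile(P[:,2],98).round(4))
E
```

```text
position: [0.5371, 0.1838, 0.1313]
contact_force: [-17.3, -1.0, 9.2]
position: [0.5401, 0.1838, 0.1297]
contact_force: [-0.2, 0.5, -0.1]
width: 0.41
position: [0.4574, 0.1538, 0.2331]
contact_force: [1.4, 0.5, 0.4]
width: 0.412
position: [0.4583, 0.1554, 0.2267]
[173.  63.] 7018 xmin [0.5152 0.5173] y [0.2185 0.2332 0.2509] zmax 0.1466
[270.  75.] 4318 xmin [0.5173 0.5187] y [0.1772 0.1849 0.1933] zmax 0.1469
[368.  77.] 4137 xmin [0.5191 0.5205] y [0.1269 0.1352 0.1429] zmax 0.147
[464.  71.] 6044 xmin [0.5202 0.5223] y [0.0701 0.0873 0.1029] zmax 0.147
```

View pics/c8.png

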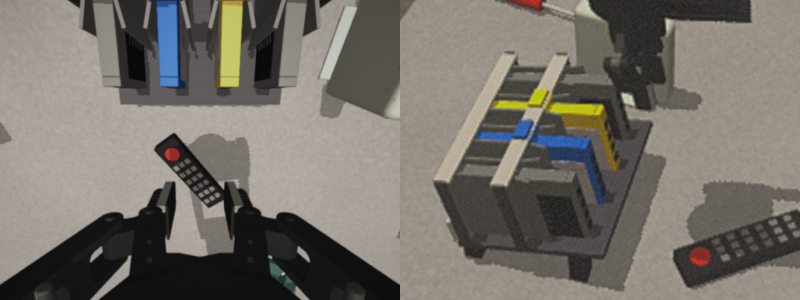

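All four faces line up to within 1 mm: wrist view rows of about 86 at columns 108, 169, 230 and 272, with equal top heights. Blue is under the blue tag, yellow is under the yellow tag, and the gripper is clear.

```bash
python3 -c "
from cell import order
print(order.hand_in())"
```

```text
the job is handed in; nothing more can be done
None
```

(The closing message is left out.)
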